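Unload the work cassette from the bench engraver

TASK

The engraving head stands over the finished work. Wind the engraver's handwheel by its crank handle, without pushing on the head itself, until the head is fully home against the stop at the left end of its rail; then squeeze the two side catches of the work cassette together, lift the cassette upright out of its dock, and finish still holding it squeezed and still, some 5 cm or more above where it sat, with the head still home. Leave the other things on the bench where they are.

Things in the scene. Friction and masses are not known exactly. Their poses are not given: they have to be found in the camera images.
- engraver: hand-wound bench engraver, fixed to the bench: grey base plate 230 x 440 mm with its top 28 mm above the bench, an aluminium rail along its rear, top 96 mm above the bench. Origin: centre of the base at bench height. x axis: away from the operator, y axis: to the left along the rail, z up.
- wheel_axis (a point): the handwheel's axis (vertical) at the top of the wheel's rim, 117 mm above the bench. The black disc wheel, 107 mm across, lies flat on the pedestal at the right end of the rail; its crank handle stands upright 40 mm from this axis.
- crank_grip (a point): middle of the handwheel's upright crank handle, 144 mm above the bench: black, 18 mm thick, 45 mm high, from 118 to 163 mm above the bench; nothing stands above it. It spins freely on its pin, so it can be held in a fixed orientation while it is led round the circle of 40 mm radius about the wheel's axis. The circle takes about 1 N of push.
- wheel (a joint): turn of the handwheel (rad), grows anticlockwise seen from above; the belt moves the head 12 mm to the left per radian anticlockwise (75 mm a turn). It turns freely in both directions and stays where it is left.
- head_slide (a joint): position of the engraving head along its rail (m): grows as it goes left (+y of the engraver), 0 at the right end stop, 0.160 against the left stop. At 0.015 the spindle is straight over the dock; it starts between 0 and 0.03.
- head: the engraving head: grey column on the rail with an arm and an upright dark motor spindle 38 mm thick (52 mm at its clamp ring) reaching 97 mm forward over the dock; its tip is 9 mm above the work when over it, its top about 200 mm above the bench. Its origin lies on the rail's top. At the left stop it is 145 mm to the left of the dock's centre and leaves the space over the dock free.
- dock (a point): centre of the dock's floor, where the cassette's underside sits, 34 mm above the bench; axes as the engraver's. Corner guides 14 mm high hold the cassette with 1.5 mm play; two posts 18 mm high (at y = +-29.5 to 40 mm) have lips under which the cassette's catches hook.
- cassette: the loaded work cassette, loose, about 0.2 kg: aluminium block 60 (x) x 43 (y) x 54 mm high with two low steel jaws and a round brass blank on top (59 mm in all). Origin: centre of its underside; axes as the engraver's when docked. It cannot be lifted unless both catches are pressed in.
- cassette_grip (a point): point midway between the two catches at grip height, 42 mm above the cassette's underside (76 mm above the bench when docked). The catches' flat ridged plates, 24 mm wide, stand on its +y and -y sides, 56 mm over both when released and 46 mm when pressed fully in; above the dock's posts they are free from 18 to 52 mm above the cassette's underside.
- catch_left (a joint): travel of the catch on the cassette's +y side (m): 0 released, grows inward to 0.005 fully pressed; its spring gives 3 N at 0 and 7 N at 0.005; the hook is free from 0.003 on. It must stay pressed beyond 0.0033 while held.
- catch_right (a joint): the same for the catch on the -y side
- spare_cassette: an empty cassette of the same make, without a blank, standing on the bench to the left of the engraver; leave it alone. Origin: centre of its underside
- pastille_tin: yellow tin 63 x 86 x 18 mm, front left; leave it alone
- burr_box: blue burr stand 60 x 104 x 66 mm, right of the engraver; leave it alone
- solder_block: grey soldering block 100 x 68 x 24 mm, right of the engraver; leave it alone
- tweezers: steel tweezers 126 mm long lying at the left; leave them alone
Mind the look-alikes: they are no part of the job. Leave any red look-alike of the cassette alone.

How it is judged (in metres and radians):
On the way, in this order (a step that is already met when the one before it is completed fails the run):
1. the head is wound home against the left stop, the cassette still in its dock (value of joint head_slide above 0.157 m and horizontal distance between cassette_grip and dock below 0.006 m and z of cassette_grip in the frame of dock below 0.047 m), for 0.2 s.
2. both catches are pressed in by the fingers, the head home (value of joint head_slide above 0.157 m and value of joint each of catch_left, catch_right above 0.0033 m and contact force between the fingers and cassette above 1 N), for 0.1 s.
At the end, for the whole second after the job is handed in: the head is within 3 mm of its left stop; the cassette is held by its two catches, both pressed in more than 3.3 mm, at least 45 mm above its seat (about 5 cm), within 0.3 rad of upright, still (under 3 cm/s) and touching nothing of the engraver (all of step 2 and contact force between cassette and engraver below 0.1 N and z of cassette_grip in the frame of dock above 0.087 m and angle between cassette's own z axis and vertical below 0.3 rad and linear speed of cassette below 0.03 m/s); the arm keeps its last pose, push and grip.
It fails at once if the head is pushed directly (more than 3 N) instead of being wound (contact force between any of the arm, the fingers and head above 3 N).
It fails at once if another thing on the bench is moved by more than 3 cm (distance of any of spare_cassette, pastille_tin, burr_box, solder_block, tweezers from where it was at the start of the episode above 0.03 m).
It also fails if it takes over 64 s, if anything falls off the work surface, if the arm or the gripper's body presses on something with over 40 N, if the wrist force passes 120 N, or if a joint passes its speed limit or range.

ROBOT

A 7-joint arm with a two-finger parallel gripper is mounted at the origin on a cart in front of the work surface, level with it; the furniture and walls round the work are solid. World frame = base frame: x ahead of the robot, y to its left, z up, the work surface at z = 0. Lengths are in mm, angles in degrees, forces in N, time in s.
With the tool pointing down it reaches from about 425 to 825 mm from the base axis. Payload 3.6 kg.
Tool frame: the origin (TCP) lies between the finger pads; the fingertips stand 14 mm ahead of it and the grasp point (between the pads) lies 5 mm behind it; y points along the fingers, z is the direction in which the jaws open and shut, and the axes are right-handed (so a half turn about y gives the same grasp; the last joint's range is limited). The gripper opens to 93 mm and grips with 3 to 60 N. Pads are 15 mm wide; open, the fingers measure 128 mm over their backs; the gripper's body (75 mm by 188 mm) begins 65 mm behind the grasp point.
Start: joints at [68.268, 35.231, -0.722, 81.555, 0.464, 63.22, -2.315], TCP at [224.603, -609.93, 200.44] pointing down, gripper open.
Joint ranges: [-178.69, 178.69], [-17.37, 117.87], [-77.05, 75.6], [15.02, 138.74], [-78.02, 258.01], [0.78, 113.62], [-162.83, 162.83]. Speed limits (degrees/s): [159.86, 159.86, 180, 180, 180, 180, 180].

INTERFACE

Orientations are given as [roll, pitch, yaw] about the fixed x, y, z axes, in that order (R = Rz(yaw) Ry(pitch) Rx(roll)).
In Python, from rig import r, cams gives the robot as it stands. The module is installed in compiled form; this text tells all that it offers.
- The arm moves only by the shell command python3 -m pendant 'ROWS'. ROWS is JSON, a list of rows, each an object with "rot": the turn, a rotation vector about the tool's x, y, z in degrees, a list of three; "dp": the shift along the tool's x, y, z in mm, a list of three; "fingers": the finger opening in mm, from 0 to 93. In form: [{"rot": [ax, ay, az], "dp": [dx, dy, dz], "fingers": fingers}, ...]. A call has 1 to 20 rows; each row shifts and turns the commanded pose from where the row before left it, along the tool's axes as they then stand; what a row does not reach is not made up. A row lasts 1/12 s, in which the tool goes at most 41.7 mm and 7.16 degrees, less where a joint would pass 70% of its speed; a pose out of reach is approached as far as the arm can. A call is refused whole if a number of a shift passes 41.7 or a number of a turn 7.16, either way. A call with a gripper value outside its range is refused whole. The fingers move at their own pace and stop on an object; the grip force is fixed at half the most. Time passes only in rows, so rows that do not move let the fingers close. It gives the time, the measured TCP pose, the force and the opening at its end, in the units of the state.
- r.get_obs(): the state, without advancing time (a new reading comes with each control period).
- cams.grab_frame(name): name is "side" or "top" or "wrist"; returns the picture (384x512x3 uint8, blue, green, red); there is no depth.
- cams.camera_info(name): a dict with "intrinsics" (3x3 intrinsics, pixels), "R" (3x3) and "t" (3): a world point X has camera coordinates R X + t; the wrist camera has in their place "T_tool_cam" (4x4, takes a point from camera to tool coordinates, whose origin is the TCP and whose axes are the tool frame's). Camera axes: x right, y down, z forward; pixel columns grow to the right and rows downward; lengths in mm; the calibration is good to about 2 mm. A picture is of the moment at which its call begins: read the wrist's pose just before it. camera_info takes no time and is no camera call.
- r.job_done(): hands the job in, once; it reports no verdict.
The state is a dict: "time": time; "joints": joint angles; "joint_vel": joint speeds; "effort": joint torques, N m; "ee_pos": TCP position; "tool_rot": TCP orientation; "contact_force": force on the tool from outside, world axes, zero at the start; "moment": the same for the moment, N m; "finger_gap": opening from 0.0 (shut) to 1.0 (fully open).
Only numpy, scipy, OpenCV 4.12 (cv2) and the standard library are available. Lean on these libraries where they do the work, as an engineer would, in place of code of your own. Each camera call takes 0.05 s, during which the arm holds its last target. There are 200 camera calls.

## Working session

There is one attempt and no reset: what is moved stays moved. The work goes in short steps, Python scripts to look and compute and a shell command to move; the robot and the scene stay as the last step left them, time stands still between calls to the robot, and variables do not carry over. Pictures are saved under pics/ and viewed, about 8 in all and at most 12, crops included, and the job is handed in when it is done.

```bash
mkdir -p pics; cat > h.py <<'E'
import numpy as np, cv2
from scipy.spatial.transform import Rotation as Ro
from rig import r, cams
def save(n,f):
    im=cams.grab_frame(n); cv2.imwrite(f'pics/{f}.png',im); return im
def pose():
    o=r.get_obs(); return np.array(o['ee_pos']),Ro.from_euler('xyz',o['tool_rot'],degrees=True).as_matrix()
def cam(n):
    c=cams.camera_info(n);K=np.array(c['intrinsics'])
    if n=='wrist':
        p,R=pose();T=np.array(c['T_tool_cam']);Rc=R@T[:3,:3];o=p+R@T[:3,3];return K,Rc.T,-Rc.T@o
    return K,np.array(c['R']),np.array(c['t'])
def pix2z(n,uv,z,C=None):
    K,R,t=C or cam(n);d=R.T@np.linalg.solve(K,[uv[0],uv[1],1]);o=-R.T@t
    return o+d*(z-o[2])/d[2]
def proj(n,X,C=None):
    K,R,t=C or cam(n);q=K@(R@np.array(X)+t);return q[:2]/q[2]
E
python3 - <<'E'
from h import *
print(r.get_obs()); print(cams.camera_info('wrist'))
a=save('top','top0');b=save('side','side0')
cv2.imwrite('pics/both.png',cv2.resize(np.vstack([a,b]),None,fx=.78,fy=.78))
for n in('top','side'):
  K,R,t=cam(n);print(n,K.tolist(),(-R.T@t).round(),R.round(3).tolist())
E
```

```text
{'time': 0.0, 'joints': array([68.26773026, 35.29019583, -0.72267567, 81.63999034,  0.46451013,
       63.21955826, -2.31470006]), 'joint_vel': array([-0.11659392, -0.00306294,  0.04389697, -0.06960879, -0.07299015,
        0.00604748, -0.00909869]), 'effort': array([ 4.80384060e-04, -4.58931434e+01,  2.09212904e-01, -1.65744084e+01,
       -6.09904155e-02,  2.05313653e-02,  2.51891279e-04]), 'ee_pos': array([ 224.30785755, -609.18119394,  199.27824107]), 'tool_rot': array([-9.01468381e+01, -2.58526334e-03, -1.59782177e+02]), 'contact_force': array([ 0.14341315,  0.03166736, -0.64159241]), 'moment': array([-0.00880688, -0.00842491,  0.02099505]), 'finger_gap': 1.0005944377471725}
{'intrinsics': array([[339.6071435 ,   0.        , 260.32418961],
       [  0.        , 339.6071435 , 195.15009582],
       [  0.        ,   0.        ,   1.        ]]), 'T_tool_cam': array([[-4.98180939e-04,  9.71655826e-01,  2.36399465e-01,
        -6.45712254e+01],
       [ 6.55200501e-04, -2.36399126e-01,  9.71655815e-01,
        -1.85036132e+02],
       [ 9.99999661e-01,  6.38949454e-04, -5.18859846e-04,
         1.27625926e+00],
       [ 0.00000000e+00,  0.00000000e+00,  0.00000000e+00,
         1.00000000e+00]])}
top [[478.1969445444814, 0.0, 260.39019466362623], [0.0, 478.1969445444814, 198.16296678318386], [0.0, 0.0, 1.0]] [ 377.   35. 1760.] [[0.002, -1.0, 0.005], [-0.996, -0.002, -0.093], [0.093, -0.005, -0.996]]
side [[359.8959777552376, 0.0, 249.43760889427125], [0.0, 359.8959777552376, 192.13977860572527], [0.0, 0.0, 1.0]] [-365.  601.  716.] [[-0.531, -0.847, -0.001], [-0.42, 0.265, -0.868], [0.736, -0.461, -0.496]]
```

View pics/top0.png

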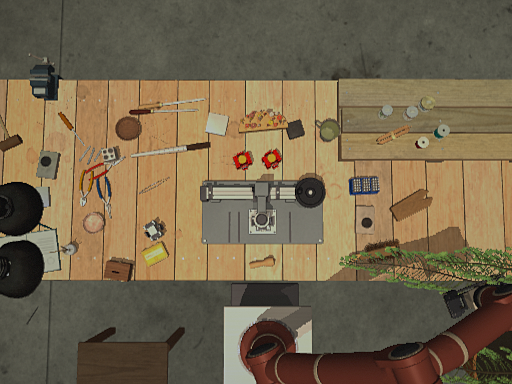

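View pics/side0.png

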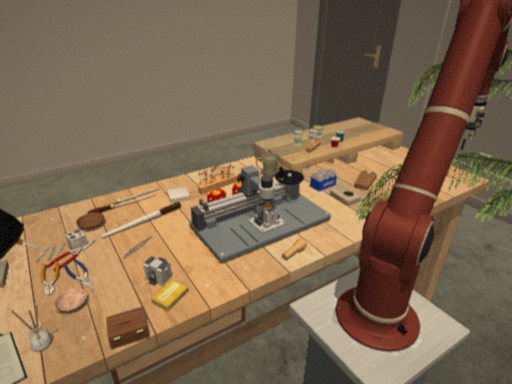

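```bash
python3 - <<'E'
from h import *
a=cv2.imread('pics/top0.png');cv2.imwrite('pics/crop.png',cv2.resize(a[140:255,195:335],None,fx=5.5,fy=5.2,interpolation=cv2.INTER_CUBIC))
C=cam('top')
for n,uv,z in [('wheel',(310,192),117),('dock',(263,220),90),('BL',(202,242),28),('BR',(323,242),28)]: print(n,pix2z('top',uv,z,C).round(1))
E
```

```text
wheel [ 551.4 -144.3  117. ]
dock [455.5  17.8  90. ]
BL [378.7 237.1  28. ]
BR [ 379.4 -199.5   28. ]
```

View pics/crop.png

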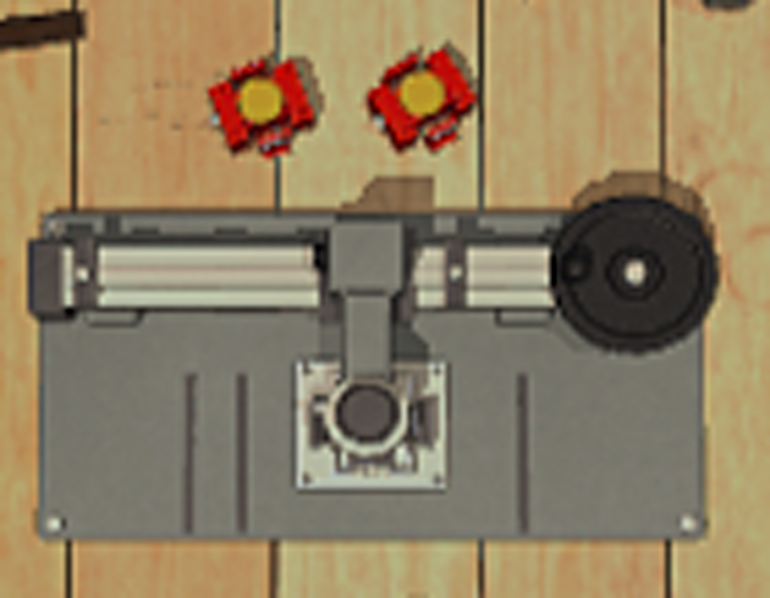

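```bash
python3 - <<'E'
from h import *
C=cam('top')
for n,uv,z in [('wheel',(310.5,192.3),117),('crank',(299.9,191.2),163),('dockplate',(262.5,221.9),34),('BL',(202.3,243.5),28),('BR',(323.2,243.5),28),('TL',(202.7,181),28),('spindle',(261.7,219.4),200)]: print(n,pix2z('top',uv,z,C).round(1))
E
python3 -m pendant '[{"rot":[0,6.75,0],"dp":[0,0,0],"fingers":93},{"rot":[0,6.75,0],"dp":[0,0,0],"fingers":93},{"rot":[0,6.75,0],"dp":[0,0,0],"fingers":93},{"rot":[0,0,0],"dp":[0,0,0],"fingers":93}]'
```

```text
wheel [ 550.3 -146.   117. ]
crank [ 549.1 -105.3  163. ]
dockplate [451.3  19.1  34. ]
BL [373.3 235.9  28. ]
BR [ 374.1 -200.1   28. ]
TL [600.3 237.4  28. ]
spindle [452.3  23.2 200. ]
time: 0.43
ee_pos: [224.7, -609.5, 199.8]
tool_rot: [-90.1, -0.0, 179.9]
contact_force: [0.7, 0.2, 0.3]
finger_gap: 1.007
```

Look-alikes in the top picture are the spare cassette at (154,229) and two red copies at (243,158) and (272,157). The one I want is the aluminium cassette in the dock under the spindle at (263,221), and the 5x crop confirms it. The wheel is at (310,192) and its crank handle at (300,191), which measures 40.7 mm from the axis against the stated 40.

```bash
python3 -m pendant '[{"rot":[0,0,0],"dp":[-8,-2,-12],"fingers":93},{"rot":[0,0,0],"dp":[-16,-3,-25],"fingers":93},{"rot":[0,0,0],"dp":[-17.5,-3,-27],"fingers":93},{"rot":[0,0,0],"dp":[-17.5,-3,-27],"fingers":93},{"rot":[0,0,0],"dp":[-17.5,-3,-27],"fingers":93},{"rot":[0,0,0],"dp":[-17.5,-3,-27],"fingers":93},{"rot":[0,0,0],"dp":[-17.5,-3,-27],"fingers":93},{"rot":[0,0,0],"dp":[-17.5,-3,-27],"fingers":93},{"rot":[0,0,0],"dp":[-17.5,-3,-27],"fingers":93},{"rot":[0,0,0],"dp":[-17.5,-3,-27],"fingers":93},{"rot":[0,0,0],"dp":[-17.5,-3,-27],"fingers":93},{"rot":[0,0,0],"dp":[-17.5,-3,-27],"fingers":93},{"rot":[0,0,0],"dp":[-17.5,-3,-27],"fingers":93},{"rot":[0,0,0],"dp":[-17.5,-3,-27],"fingers":93},{"rot":[0,0,0],"dp":[-17.5,-3,-27],"fingers":93},{"rot":[0,0,0],"dp":[-17.5,-3,-27],"fingers":93},{"rot":[0,0,0],"dp":[-17.5,-3,-27],"fingers":93},{"rot":[0,0,0],"dp":[-17.5,-3,-27],"fingers":93},{"rot":[0,0,0],"dp":[-17.5,-3,-27],"fingers":93},{"rot":[0,0,0],"dp":[-17.5,-3,-27],"fingers":93}]' && python3 -m pendant '[{"rot":[0,0,0],"dp":[-3,0,-9],"fingers":93},{"rot":[0,0,0],"dp":[0,0,0],"fingers":93},{"rot":[0,0,0],"dp":[0,0,0],"fingers":93}]'
python3 - <<'E'
from h import *
C=cam('wrist');save('wrist','w1');np.set_printoptions(precision=1,suppress=True)
print(pose(),proj('wrist',[549,-105,163],C),proj('wrist',[550.3,-146,117],C))
np.savez('pics/w1.npz',K=C[0],R=C[1],t=C[2])
E
```

```text
time: 2.1
ee_pos: [563.9, -84.4, 259.8]
tool_rot: [-90.0, -0.0, -179.8]
contact_force: [0.6, 0.3, 0.2]
finger_gap: 0.997
time: 2.35
ee_pos: [565.9, -78.2, 259.2]
tool_rot: [-90.0, -0.1, -179.9]
contact_force: [0.3, -0.7, -0.3]
finger_gap: 0.997
(array([565.6, -79.8, 259.3]), array([[-1., -0., -0.],
       [ 0., -0., -1.],
       [ 0., -1.,  0.]])) [289.9 210.2] [327.3 196. ]
```

View pics/w1.png

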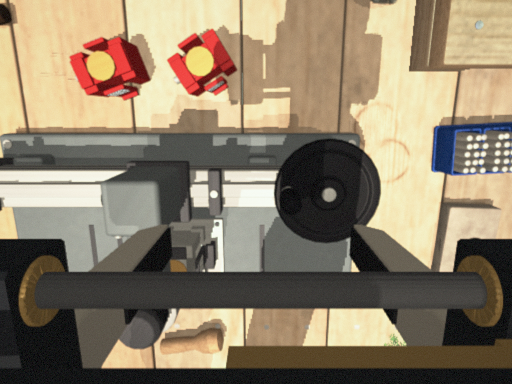

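```bash
python3 - <<'E'
from h import *
a=cv2.imread('pics/w1.png')[130:250,265:390].astype(float)
cv2.imwrite('pics/w1c.png',cv2.resize(np.clip(a*2.5,0,255).astype('uint8'),None,fx=5,fy=5,interpolation=cv2.INTER_CUBIC))
E
```

```text
(no output)
```

View pics/w1c.png

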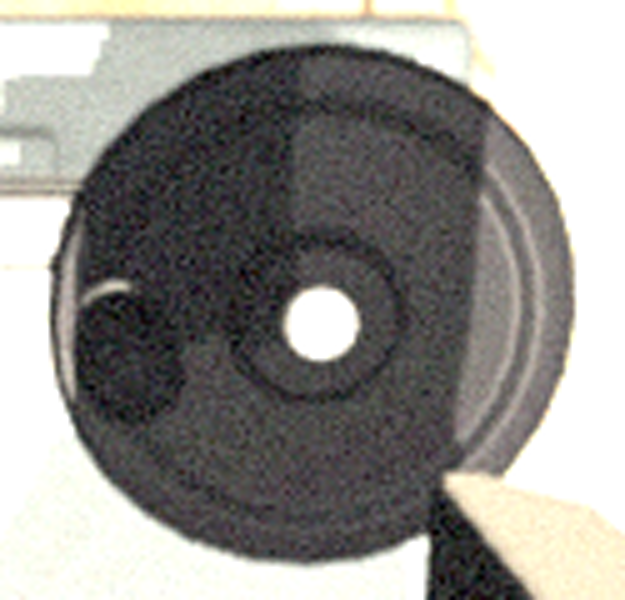

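```bash
python3 - <<'E'
from h import *
d=np.load('pics/w1.npz');C=(d['K'],d['R'],d['t'])
print(pix2z('w',(327.7,190.6),117,C),pix2z('w',(291,204),163,C), pix2z('w',(329,194),124,C))
E
```

```text
[ 555.84116505 -146.15302191  117.        ] [ 554.58050621 -105.85263146  163.        ] [ 554.07346525 -146.15096308  124.        ]
```

```bash
python3 -m pendant '[{"rot":[0,0,0],"dp":[6,0,13],"fingers":93},{"rot":[0,0,0],"dp":[6.5,10,13],"fingers":93},{"rot":[0,0,0],"dp":[0,25,0],"fingers":70},{"rot":[0,0,0],"dp":[0,25,0],"fingers":60},{"rot":[0,0,0],"dp":[0,25,0],"fingers":60},{"rot":[0,0,0],"dp":[0,20,0],"fingers":60},{"rot":[0,0,0],"dp":[0,11,0],"fingers":60},{"rot":[0,0,0],"dp":[0,0,0],"fingers":60},{"rot":[0,0,0],"dp":[0,0,0],"fingers":60},{"rot":[0,0,0],"dp":[0,0,0],"fingers":60}]'
python3 - <<'E'
from h import *
C=cam('wrist');a=save('wrist','w2')
cv2.imwrite('pics/w2b.png',np.clip(a.astype(float)*2,0,255).astype('uint8'))
print(pose()[0],[proj('w',[x,-105.5,163],C) for x in (549,553,557)])
E
```

```text
time: 3.23
ee_pos: [554.6, -106.0, 144.6]
tool_rot: [-89.9, 0.1, 179.8]
contact_force: [0.8, 1.0, 0.3]
finger_gap: 0.646
[ 554.88866634 -105.58526307  144.84052708] [array([256.90288946, 250.5782733 ]), array([256.86657597, 243.43924086]), array([256.82987634, 236.22429657])]
```

View pics/w2b.png

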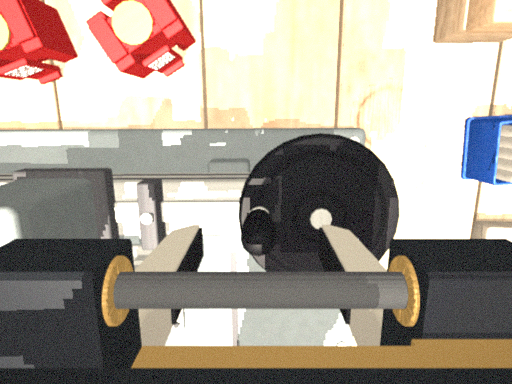

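The handle top is at (259,238) between the fingers, as predicted. I'll close on it and lead it half a turn as a test.

```bash
python3 -m pendant '[{"rot":[0,0,0],"dp":[0,0,0],"fingers":10},{"rot":[0,0,0],"dp":[0,0,0],"fingers":10},{"rot":[0,0,0],"dp":[0,0,0],"fingers":10},{"rot":[0,0,0],"dp":[0,0,0],"fingers":10},{"rot":[0,0,0],"dp":[0,0,0],"fingers":10},{"rot":[0,0,0],"dp":[0,0,0],"fingers":10}]' && python3 -m pendant '[{"rot":[0,0,0],"dp":[12.4,0,2],"fingers":10},{"rot":[0,0,0],"dp":[11.1,0,5.7],"fingers":10},{"rot":[0,0,0],"dp":[8.8,0,8.8],"fingers":10},{"rot":[0,0,0],"dp":[5.7,0,11.1],"fingers":10},{"rot":[0,0,0],"dp":[2,0,12.4],"fingers":10},{"rot":[0,0,0],"dp":[0,0,0],"fingers":10}]' && python3 -m pendant '[{"rot":[0,0,0],"dp":[-2,0,12.4],"fingers":10},{"rot":[0,0,0],"dp":[-5.7,0,11.1],"fingers":10},{"rot":[0,0,0],"dp":[-8.8,0,8.8],"fingers":10},{"rot":[0,0,0],"dp":[-11.1,0,5.7],"fingers":10},{"rot":[0,0,0],"dp":[-12.4,0,2],"fingers":10},{"rot":[0,0,0],"dp":[0,0,0],"fingers":10}]'
python3 -c "
from h import *
save('side','s2')"
```

```text
time: 3.78
ee_pos: [554.5, -104.0, 143.6]
tool_rot: [-90.0, 0.0, 180.0]
contact_force: [-0.1, 0.5, 0.1]
finger_gap: 0.267
time: 4.28
ee_pos: [513.8, -148.8, 143.7]
tool_rot: [-89.8, 0.0, 179.6]
contact_force: [0.0, -0.6, -0.5]
finger_gap: 0.11
time: 4.78
ee_pos: [557.5, -185.6, 143.3]
tool_rot: [-90.0, 0.2, 179.9]
contact_force: [0.1, 1.1, -0.3]
finger_gap: 0.107
```

The opening of 10 mm is less than the 18 mm handle. I moved off before the fingers had shut, so the handle slipped out. I'll look again.

```bash
python3 - <<'E'
from h import *
C=cam('wrist');a=save('wrist','w3');np.savez('pics/w3.npz',K=C[0],R=C[1],t=C[2])
cv2.imwrite('pics/w3b.png',np.clip(a.astype(float)*2.5,0,255).astype('uint8'))
print(pose()[0],proj('w',[555,-146,117],C))
E
```

```text
[ 554.65667848 -184.4213143   143.04265368] [198.67231397 216.70893221]
```

View pics/w3b.png

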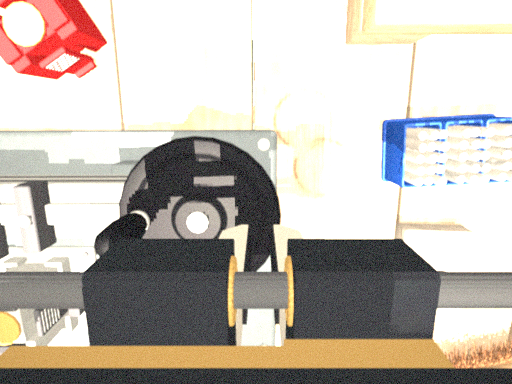

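```bash
python3 - <<'E'
from h import *
d=np.load('pics/w3.npz');C=(d['K'],d['R'],d['t'])
for th in (80,90,100,110):
  c=np.array([555+40*np.cos(np.radians(th)),-146+40*np.sin(np.radians(th))]);print(th,c,proj('w',[*c,118],C),proj('w',[*c,163],C))
a=cv2.imread('pics/w3.png')[170:290,80:290]
cv2.imwrite('pics/w3c.png',cv2.resize(np.clip(a*3.5,0,255).astype('uint8'),None,fx=3.5,fy=3.5))
E
```

```text
80 [ 561.94592711 -106.60768988] [136.61348001 206.81665368] [105.53826278 230.39418148]
90 [ 555. -106.] [136.59680425 217.16028538] [105.80648844 243.08800375]
100 [ 548.05407289 -106.60768988] [138.44410045 227.3512076 ] [108.39207418 255.54833467]
110 [ 541.31919427 -108.41229517] [142.05985536 237.08995501] [113.1557916  267.41332603]
```

View pics/w3c.png

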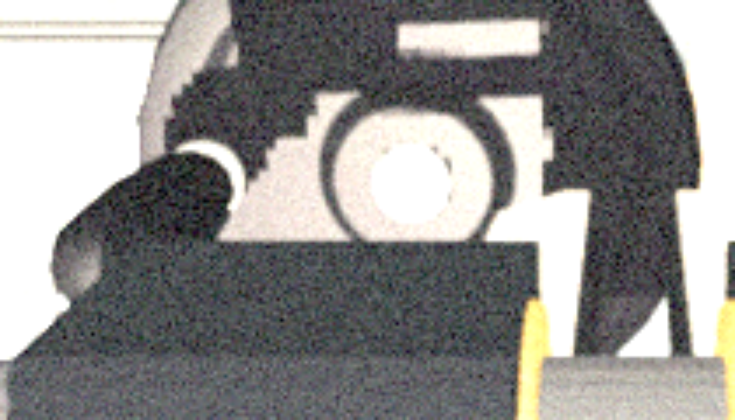

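```bash
python3 -m pendant '[{"rot":[0,0,0],"dp":[0,-30,0],"fingers":46},{"rot":[0,0,0],"dp":[0,-35,0],"fingers":46},{"rot":[0,0,0],"dp":[0,0,-20],"fingers":46},{"rot":[0,0,0],"dp":[1.5,0,-25],"fingers":46},{"rot":[0,0,0],"dp":[0,0,-22],"fingers":46},{"rot":[0,0,0],"dp":[0,0,-12],"fingers":46},{"rot":[0,0,0],"dp":[0,0,0],"fingers":46},{"rot":[0,0,0],"dp":[0,20,0],"fingers":46},{"rot":[0,0,0],"dp":[0,25,0],"fingers":46},{"rot":[0,0,0],"dp":[0,20,0],"fingers":46},{"rot":[0,0,0],"dp":[0,0,0],"fingers":46},{"rot":[0,0,0],"dp":[0,0,0],"fingers":10},{"rot":[0,0,0],"dp":[0,0,0],"fingers":10},{"rot":[0,0,0],"dp":[0,0,0],"fingers":10},{"rot":[0,0,0],"dp":[0,0,0],"fingers":10},{"rot":[0,0,0],"dp":[0,0,0],"fingers":10},{"rot":[0,0,0],"dp":[0,0,0],"fingers":10},{"rot":[0,0,0],"dp":[0,0,0],"fingers":10},{"rot":[0,0,0],"dp":[0,0,0],"fingers":10},{"rot":[0,0,0],"dp":[0,0,0],"fingers":10}]'
```

```text
time: 6.55
ee_pos: [554.1, -105.1, 145.1]
tool_rot: [-90.0, 0.2, 180.0]
contact_force: [-0.0, 0.9, 5.7]
finger_gap: 0.106
```

```bash
python3 - <<'E'
from h import *
C=cam('wrist');a=save('wrist','w4');b=save('side','s4');np.savez('pics/w4.npz',K=C[0],R=C[1],t=C[2])
p=pose()[0];print(p,proj('w',p,C),proj('w',p-[0,0,14],C),proj('side',[555,-106,163]))
a=np.clip(a*2.,0,255).astype('uint8')
b=cv2.resize(b[130:250,210:340],None,fx=3,fy=3.2)
cv2.imwrite('pics/w4b.png',np.hstack([a[:,100:420],b]))
E
```

```text
[ 554.12456997 -105.14230132  145.05256803] [258.12340087 228.94044236] [258.27360411 221.42177864] [280.79996521 165.84058801]
```

View pics/w4b.png

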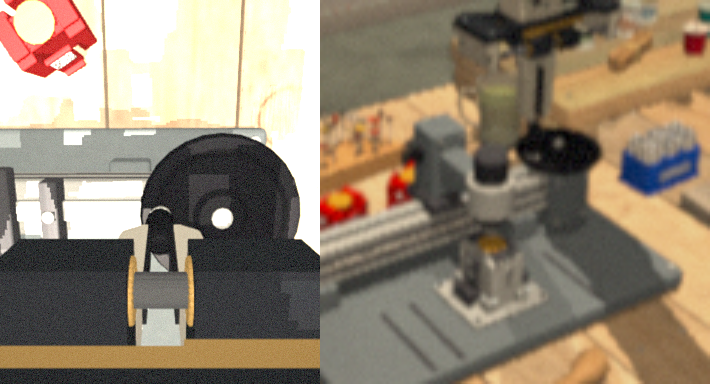

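```bash
python3 - <<'E'
from h import *
d=np.load('pics/w4.npz');C=(d['K'],d['R'],d['t'])
for x in (545,550,555,560,565,570):
  print(x,proj('w',[x,-106,118],C),proj('w',[x,-106,163],C))
print(proj('w',[555,-146,117],C),proj('w',[555,-146,124],C))
E
python3 -m pendant '[{"rot":[0,0,0],"dp":[0,0,0],"fingers":0},{"rot":[0,0,0],"dp":[0,0,0],"fingers":0},{"rot":[0,0,0],"dp":[0,0,0],"fingers":0},{"rot":[0,0,0],"dp":[0,0,0],"fingers":0},{"rot":[0,0,0],"dp":[0,0,0],"fingers":0}]'
```

```text
545 [259.71646926 228.52869427] [259.54358768 256.48381303]
550 [259.71413122 221.2809881 ] [259.53954788 247.64383194]
555 [259.71176851 213.9568266 ] [259.53545496 238.68761241]
560 [259.70938074 206.55499355] [259.53130786 229.61284661]
565 [259.70696752 199.07424684] [259.5271055  220.41716519]
570 [259.70452843 191.51331772] [259.52284678 211.09813528]
[320.84088078 213.52954663] [322.74971318 216.68603648]
time: 7.07
ee_pos: [554.3, -105.4, 145.1]
tool_rot: [-90.0, 0.2, 180.0]
contact_force: [-0.6, -0.6, 5.7]
finger_gap: 0.004
```

```bash
python3 - <<'E'
from h import *
a=save('wrist','w5');b=save('side','s5');t=save('top','t5');p=pose()[0]
w2=cv2.imread('pics/w2.png')
z=lambda i,y0,y1,x0,x1,g:cv2.resize(np.clip(i[y0:y1,x0:x1]*float(g),0,255).astype('uint8'),(400,300),interpolation=cv2.INTER_CUBIC)
print(proj('side',p),proj('side',p-[0,0,14]),proj('side',p+[0,0,-14]),proj('side',[555,-106,118]),proj('side',[555,-106,163]),proj('top',p+[0,0,0]))
m=np.vstack([np.hstack([z(w2,185,275,200,320,3.5),z(a,185,275,200,320,3.5)]),np.hstack([z(b,120,195,240,340,2),z(t,165,240,250,350,2)])])
cv2.imwrite('pics/m5.png',m)
E
```

```text
[280.56660756 170.48844218] [280.40364003 173.99007294] [280.40364003 173.99007294] [280.27505325 177.11290694] [280.79996521 165.84058801] [299.46067571 190.2358561 ]
```

View pics/m5.png

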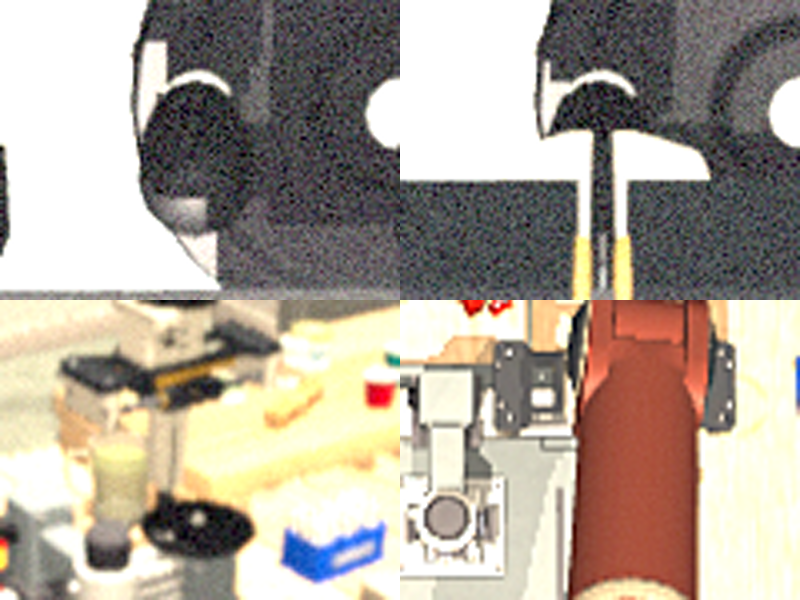

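The side tile shows the shut fingertips resting on top of the handle, at about row 167 where the handle top should be at row 166. So the tips are roughly 30 mm higher than the nominal figures say. I'll open and go down in small steps, watching the force.

```bash
python3 -m pendant '[{"rot":[0,0,0],"dp":[0,0,0],"fingers":46},{"rot":[0,0,0],"dp":[0,0,0],"fingers":46},{"rot":[0,0,0],"dp":[0,0,0],"fingers":46},{"rot":[0,0,0],"dp":[0,0,0],"fingers":46},{"rot":[0,0,0],"dp":[0,0,0],"fingers":46},{"rot":[0,0,0],"dp":[0,0,0],"fingers":46},{"rot":[0,0,0],"dp":[0,0,0],"fingers":46},{"rot":[0,0,0],"dp":[0,0,0],"fingers":46}]' && python3 -m pendant '[{"rot":[0,0,0],"dp":[0,5,0],"fingers":46},{"rot":[0,0,0],"dp":[0,5,0],"fingers":46},{"rot":[0,0,0],"dp":[0,0,0],"fingers":46},{"rot":[0,0,0],"dp":[0,0,0],"fingers":46}]'
```

```text
time: 7.88
ee_pos: [552.4, -104.4, 142.9]
tool_rot: [-90.1, -0.1, -180.0]
contact_force: [0.6, 0.1, -0.2]
finger_gap: 0.485
time: 8.22
ee_pos: [552.4, -105.0, 132.8]
tool_rot: [-90.0, -0.1, 180.0]
contact_force: [-0.4, 0.0, -0.1]
finger_gap: 0.492
```

```bash
for i in 1 ; do python3 -m pendant '[{"rot":[0,0,0],"dp":[0,4,0],"fingers":46},{"rot":[0,0,0],"dp":[0,0,0],"fingers":46},{"rot":[0,0,0],"dp":[0,0,0],"fingers":46}]'; done;  python3 -m pendant '[{"rot":[0,0,0],"dp":[0,4,0],"fingers":46},{"rot":[0,0,0],"dp":[0,0,0],"fingers":46},{"rot":[0,0,0],"dp":[0,0,0],"fingers":46}]'
```

```text
time: 8.47
ee_pos: [552.8, -105.1, 129.3]
tool_rot: [-90.0, -0.0, 180.0]
contact_force: [-0.0, -1.1, 0.9]
finger_gap: 0.495
time: 8.72
ee_pos: [552.7, -105.1, 125.3]
tool_rot: [-90.0, -0.0, 180.0]
contact_force: [-0.7, 0.0, 0.2]
finger_gap: 0.497
```

```bash
python3 -m pendant '[{"rot":[0,0,0],"dp":[0,4,0],"fingers":46},{"rot":[0,0,0],"dp":[0,4,0],"fingers":46},{"rot":[0,0,0],"dp":[0,0,0],"fingers":46},{"rot":[0,0,0],"dp":[0,0,0],"fingers":46}]' && python3 -m pendant '[{"rot":[0,0,0],"dp":[0,0,0],"fingers":10},{"rot":[0,0,0],"dp":[0,0,0],"fingers":10},{"rot":[0,0,0],"dp":[0,0,0],"fingers":10},{"rot":[0,0,0],"dp":[0,0,0],"fingers":10},{"rot":[0,0,0],"dp":[0,0,0],"fingers":10},{"rot":[0,0,0],"dp":[0,0,0],"fingers":10},{"rot":[0,0,0],"dp":[0,0,0],"fingers":10},{"rot":[0,0,0],"dp":[0,0,0],"fingers":10}]'
```

```text
time: 9.05
ee_pos: [552.6, -105.0, 117.0]
tool_rot: [-90.0, -0.1, 180.0]
contact_force: [-0.1, -0.4, -0.2]
finger_gap: 0.495
time: 9.72
ee_pos: [553.0, -104.8, 117.6]
tool_rot: [-90.0, 0.0, 180.0]
contact_force: [0.2, 2.3, 0.6]
finger_gap: 0.19
```

The opening is 17.7 mm, so the handle is held. Now I'll wind, starting with a quarter turn.

```bash
python3 -m pendant '[{"rot":[0,0,0],"dp":[12.4,0,2],"fingers":10},{"rot":[0,0,0],"dp":[11.1,0,5.7],"fingers":10},{"rot":[0,0,0],"dp":[8.8,0,8.8],"fingers":10},{"rot":[0,0,0],"dp":[5.7,0,11.1],"fingers":10},{"rot":[0,0,0],"dp":[2,0,12.4],"fingers":10},{"rot":[0,0,0],"dp":[0,0,0],"fingers":10},{"rot":[0,0,0],"dp":[0,0,0],"fingers":10}]' && python3 -m pendant '[{"rot":[0,0,0],"dp":[-2,0,12.4],"fingers":10},{"rot":[0,0,0],"dp":[-5.7,0,11.1],"fingers":10},{"rot":[0,0,0],"dp":[-8.8,0,8.8],"fingers":10},{"rot":[0,0,0],"dp":[-11.1,0,5.7],"fingers":10},{"rot":[0,0,0],"dp":[-12.4,0,2],"fingers":10},{"rot":[0,0,0],"dp":[0,0,0],"fingers":10},{"rot":[0,0,0],"dp":[0,0,0],"fingers":10}]'
```

```text
time: 10.3
ee_pos: [513.7, -147.4, 117.6]
tool_rot: [-89.9, 0.1, 179.8]
contact_force: [2.9, -0.6, -0.6]
finger_gap: 0.192
time: 10.88
ee_pos: [553.2, -184.8, 117.5]
tool_rot: [-90.1, -0.0, 180.0]
contact_force: [0.5, 2.3, 2.8]
finger_gap: 0.187
```

```bash
python3 -m pendant '[{"rot":[0,0,0],"dp":[-12.4,0,-2],"fingers":10},{"rot":[0,0,0],"dp":[-11.1,0,-5.7],"fingers":10},{"rot":[0,0,0],"dp":[-8.8,0,-8.8],"fingers":10},{"rot":[0,0,0],"dp":[-5.7,0,-11.1],"fingers":10},{"rot":[0,0,0],"dp":[-2,0,-12.4],"fingers":10},{"rot":[0,0,0],"dp":[2,0,-12.4],"fingers":10},{"rot":[0,0,0],"dp":[5.7,0,-11.1],"fingers":10},{"rot":[0,0,0],"dp":[8.8,0,-8.8],"fingers":10},{"rot":[0,0,0],"dp":[11.1,0,-5.7],"fingers":10},{"rot":[0,0,0],"dp":[12.4,0,-2],"fingers":10},{"rot":[0,0,0],"dp":[0,0,0],"fingers":10},{"rot":[0,0,0],"dp":[0,0,0],"fingers":10}]' && python3 -m pendant '[{"rot":[0,0,0],"dp":[12.4,0,2],"fingers":10},{"rot":[0,0,0],"dp":[11.1,0,5.7],"fingers":10},{"rot":[0,0,0],"dp":[8.8,0,8.8],"fingers":10},{"rot":[0,0,0],"dp":[5.7,0,11.1],"fingers":10},{"rot":[0,0,0],"dp":[2,0,12.4],"fingers":10},{"rot":[0,0,0],"dp":[-2,0,12.4],"fingers":10},{"rot":[0,0,0],"dp":[-5.7,0,11.1],"fingers":10},{"rot":[0,0,0],"dp":[-8.8,0,8.8],"fingers":10},{"rot":[0,0,0],"dp":[-11.1,0,5.7],"fingers":10},{"rot":[0,0,0],"dp":[-12.4,0,2],"fingers":10},{"rot":[0,0,0],"dp":[0,0,0],"fingers":10},{"rot":[0,0,0],"dp":[0,0,0],"fingers":10}]'
python3 - <<'E'
from h import *
b=save('side','s6');a=cv2.imread('pics/side0.png')
d=cv2.absdiff(a,b).max(2);
# head motor housing: template of the blue-grey column from the first side image
T=a[168:192,238:258]; C=cam('side')
m=cv2.matchTemplate(b[130:250,190:290],T,cv2.TM_CCOEFF_NORMED);_,v,_,l=cv2.minMaxLoc(m);print('match',v,np.array(l)+[190,130],'was',[238,168])
for s in (0,30,60,90,110,120,141): print(s,(proj('side',[535,23+s,150],C)-proj('side',[535,23,150],C)).round(1))
E
```

```text
time: 11.88
ee_pos: [551.4, -104.8, 117.6]
tool_rot: [-90.0, -0.1, 180.0]
contact_force: [-0.4, -1.1, 0.7]
finger_gap: 0.186
time: 12.88
ee_pos: [553.3, -184.8, 117.5]
tool_rot: [-90.1, -0.0, 180.0]
contact_force: [-0.6, 2.8, 5.1]
finger_gap: 0.187
match 0.8571922779083252 [208 177] was [238, 168]
0 [0. 0.]
30 [-7.6  2.3]
60 [-15.4   4.6]
90 [-23.4   6.9]
110 [-28.8   8.5]
120 [-31.5   9.3]
141 [-37.4  11.1]
```

```bash
python3 -m pendant '[{"rot":[0,0,0],"dp":[-12.4,0,-2],"fingers":10},{"rot":[0,0,0],"dp":[-11.1,0,-5.7],"fingers":10},{"rot":[0,0,0],"dp":[-8.8,0,-8.8],"fingers":10},{"rot":[0,0,0],"dp":[-5.7,0,-11.1],"fingers":10},{"rot":[0,0,0],"dp":[-2,0,-12.4],"fingers":10},{"rot":[0,0,0],"dp":[0,0,0],"fingers":10},{"rot":[0,0,0],"dp":[0,0,0],"fingers":10}]' && python3 -m pendant '[{"rot":[0,0,0],"dp":[2,0,-12.4],"fingers":10},{"rot":[0,0,0],"dp":[0,0,0],"fingers":10}]' && python3 -m pendant '[{"rot":[0,0,0],"dp":[5.7,0,-11.1],"fingers":10},{"rot":[0,0,0],"dp":[0,0,0],"fingers":10}]'
```

```text
time: 13.52
ee_pos: [593.6, -142.8, 117.6]
tool_rot: [-90.1, 0.1, -179.9]
contact_force: [3.4, 1.1, 2.2]
finger_gap: 0.193
time: 13.68
ee_pos: [591.0, -130.5, 117.6]
tool_rot: [-90.1, 0.0, -179.9]
contact_force: [1.6, 2.3, 1.7]
finger_gap: 0.185
time: 13.85
ee_pos: [584.4, -119.3, 117.6]
tool_rot: [-90.1, -0.1, -179.9]
contact_force: [1.5, 2.2, 1.0]
finger_gap: 0.185
```

Not at the stop yet. I'll continue in smaller steps.

```bash
python3 -m pendant '[{"rot":[0,0,0],"dp":[4.4,0,-4.4],"fingers":10},{"rot":[0,0,0],"dp":[0,0,0],"fingers":10}]' && python3 -m pendant '[{"rot":[0,0,0],"dp":[4.4,0,-4.4],"fingers":10},{"rot":[0,0,0],"dp":[0,0,0],"fingers":10}]'  && python3 -m pendant '[{"rot":[0,0,0],"dp":[5.6,0,-2.8],"fingers":10},{"rot":[0,0,0],"dp":[0,0,0],"fingers":10}]'
```

```text
time: 14.02
ee_pos: [582.3, -116.9, 117.6]
tool_rot: [-90.0, 0.3, 180.0]
contact_force: [5.4, 1.9, 0.1]
finger_gap: 0.189
time: 14.18
ee_pos: [582.1, -116.8, 117.8]
tool_rot: [-89.7, 0.8, 179.9]
contact_force: [13.2, -3.3, -6.5]
finger_gap: 0.187
time: 14.35
ee_pos: [581.9, -116.6, 118.0]
tool_rot: [-89.4, 1.5, 179.8]
contact_force: [21.2, -7.5, -15.3]
finger_gap: 0.189
```

Head is at the stop: the wheel is blocked and the force is up to 21 N. I'll hold, back off to a light push, release and rise.

```bash
python3 -m pendant '[{"rot":[0,0,0],"dp":[0,0,0],"fingers":10},{"rot":[0,0,0],"dp":[-5.6,0,2.8],"fingers":10},{"rot":[0,0,0],"dp":[-4.4,0,4.4],"fingers":10},{"rot":[0,0,0],"dp":[0,0,0],"fingers":10},{"rot":[0,0,0],"dp":[0,0,0],"fingers":10}]' && python3 -m pendant '[{"rot":[0,0,0],"dp":[0,0,0],"fingers":50},{"rot":[0,0,0],"dp":[0,0,0],"fingers":50},{"rot":[0,0,0],"dp":[0,0,0],"fingers":50},{"rot":[0,0,0],"dp":[0,0,0],"fingers":50},{"rot":[0,0,0],"dp":[0,0,0],"fingers":50},{"rot":[0,0,0],"dp":[0,-20,0],"fingers":70},{"rot":[0,0,0],"dp":[0,-35,0],"fingers":93},{"rot":[0,0,0],"dp":[0,-35,0],"fingers":93},{"rot":[0,0,0],"dp":[0,-20,0],"fingers":93},{"rot":[0,0,0],"dp":[0,0,0],"fingers":93},{"rot":[0,0,0],"dp":[0,0,0],"fingers":93}]'
python3 - <<'E'
from h import *
b=save('side','s7');a=cv2.imread('pics/side0.png');T=a[168:192,238:258];C=cam('side')
m=cv2.matchTemplate(b[130:250,180:290],T,cv2.TM_CCOEFF_NORMED);_,v,_,l=cv2.minMaxLoc(m);print('match',v,np.array(l)+[180,130]-[238,168])
E
```

```text
time: 14.77
ee_pos: [582.3, -116.9, 117.6]
tool_rot: [-90.0, 0.2, 180.0]
contact_force: [4.9, 1.0, 0.2]
finger_gap: 0.187
time: 15.68
ee_pos: [580.9, -117.6, 228.4]
tool_rot: [-90.0, 0.1, 179.9]
contact_force: [-0.3, 0.1, -0.7]
finger_gap: 0.919
match 0.8158254623413086 [-38  11]
```

Matching puts the head about 38 px from where it started, roughly 142 mm, so it is home. Next is the dock at about (454.5, 20), allowing for the +3 mm x offset of the top camera found at the wheel.

```bash
python3 -m pendant '[{"rot":[0,0,0],"dp":[9,2,-10],"fingers":93},{"rot":[0,0,0],"dp":[18,3,-19.5],"fingers":93},{"rot":[0,0,0],"dp":[18,3,-19.5],"fingers":93},{"rot":[0,0,0],"dp":[18,3,-19.5],"fingers":93},{"rot":[0,0,0],"dp":[18,3,-19.5],"fingers":93},{"rot":[0,0,0],"dp":[18,3,-19.5],"fingers":93},{"rot":[0,0,0],"dp":[18,3,-19.5],"fingers":93},{"rot":[0,0,0],"dp":[9.5,0,-10],"fingers":93},{"rot":[0,0,0],"dp":[0,0,0],"fingers":93},{"rot":[0,0,0],"dp":[0,0,0],"fingers":93},{"rot":[0,0,0],"dp":[0,0,0],"fingers":93}]'
python3 - <<'E'
from h import *
C=cam('wrist');a=save('wrist','w8');np.savez('pics/w8.npz',K=C[0],R=C[1],t=C[2])
print(pose()[0],proj('w',[454.5,20,93],C),proj('w',[454.5,20,34],C))
for dx in(-30,30):
  for dy in(-28,28): print(dx,dy,proj('w',[454.5+dx,20+dy,84],C).round(1))
cv2.imwrite('pics/w8c.png',cv2.resize(a[100:300,140:400],None,fx=3,fy=3,interpolation=cv2.INTER_CUBIC))
E
```

```text
time: 16.65
ee_pos: [455.4, 18.4, 207.3]
tool_rot: [-90.0, 0.0, 179.8]
contact_force: [0.9, 1.0, 1.2]
finger_gap: 1.001
[455.58221762  18.27038313 207.36071863] [257.09770322 187.77933604] [257.59425136 175.93879181]
-30 -28 [286.8 216.6]
-30 28 [227.8 216.7]
30 -28 [287.9 153.3]
30 28 [226.2 153.4]
```

View pics/w8c.png

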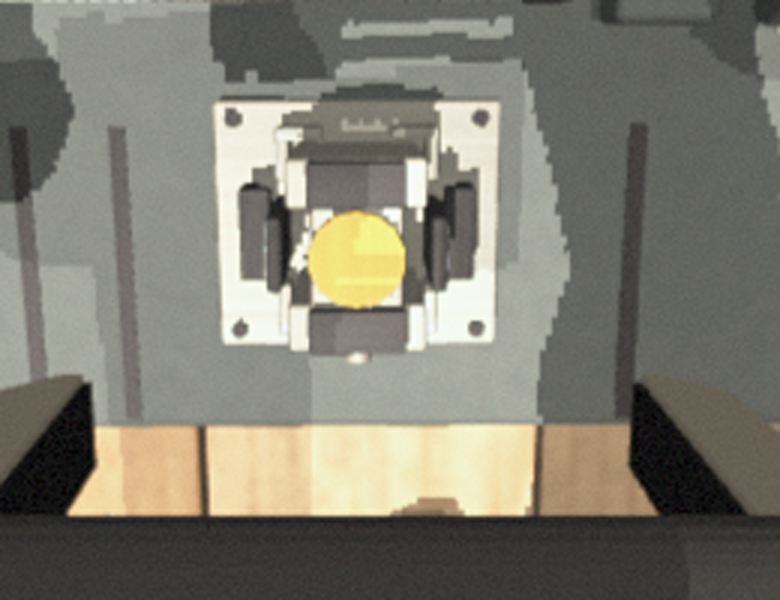

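The blank is at (259,186) in the full picture, where (257,188) was predicted. The catches are symmetric about column 258.7, so the cassette is at about (455.5, 18.3) and the tool is already over it. I'll descend in stages.

```bash
python3 -m pendant '[{"rot":[0,0,0],"dp":[0,15,0],"fingers":93},{"rot":[0,0,0],"dp":[0,30,0],"fingers":93},{"rot":[0,0,0],"dp":[0,30,0],"fingers":93},{"rot":[0,0,0],"dp":[0,30,0],"fingers":93},{"rot":[0,0,0],"dp":[0,25,0],"fingers":93},{"rot":[0,0,0],"dp":[0,15,0],"fingers":93},{"rot":[0,0,0],"dp":[0,5,0],"fingers":93},{"rot":[0,0,0],"dp":[0,0,0],"fingers":93},{"rot":[0,0,0],"dp":[0,0,0],"fingers":93}]' &&  python3 -m pendant '[{"rot":[0,0,0],"dp":[0,6,0],"fingers":93},{"rot":[0,0,0],"dp":[0,0,0],"fingers":93},{"rot":[0,0,0],"dp":[0,0,0],"fingers":93}]' && python3 -m pendant '[{"rot":[0,0,0],"dp":[0,6,0],"fingers":93},{"rot":[0,0,0],"dp":[0,2,0],"fingers":93},{"rot":[0,0,0],"dp":[0,0,0],"fingers":93},{"rot":[0,0,0],"dp":[0,0,0],"fingers":93}]'
```

```text
time: 17.45
ee_pos: [455.5, 19.2, 57.8]
tool_rot: [-90.0, 0.1, 179.9]
contact_force: [1.1, 0.1, -0.4]
finger_gap: 1.0
time: 17.7
ee_pos: [454.8, 19.8, 52.0]
tool_rot: [-90.0, 0.1, 180.0]
contact_force: [0.9, 0.4, -0.7]
finger_gap: 1.001
time: 18.03
ee_pos: [454.2, 19.9, 43.3]
tool_rot: [-90.0, -0.0, 180.0]
contact_force: [0.7, -0.2, -0.3]
finger_gap: 1.001
```

```bash
python3 -m pendant '[{"rot":[0,0,0],"dp":[0,0,0],"fingers":64},{"rot":[0,0,0],"dp":[0,0,0],"fingers":64},{"rot":[0,0,0],"dp":[0,0,0],"fingers":64},{"rot":[0,0,0],"dp":[0,0,0],"fingers":64},{"rot":[0,0,0],"dp":[0,0,0],"fingers":64},{"rot":[0,0,0],"dp":[0,0,0],"fingers":64},{"rot":[0,0,0],"dp":[0,0,0],"fingers":64}]' && python3 -m pendant '[{"rot":[0,0,0],"dp":[0,0,0],"fingers":57},{"rot":[0,0,0],"dp":[0,0,0],"fingers":52},{"rot":[0,0,0],"dp":[0,0,0],"fingers":48},{"rot":[0,0,0],"dp":[0,0,0],"fingers":30},{"rot":[0,0,0],"dp":[0,0,0],"fingers":30},{"rot":[0,0,0],"dp":[0,0,0],"fingers":30},{"rot":[0,0,0],"dp":[0,0,0],"fingers":30},{"rot":[0,0,0],"dp":[0,0,0],"fingers":30},{"rot":[0,0,0],"dp":[0,0,0],"fingers":30}]'
python3 - <<'E'
from h import *
a=save('wrist','w9');b=save('side','s9');p=pose()[0];print(p)
A=cv2.resize(b[150:260,170:310],None,fx=5,fy=5,interpolation=cv2.INTER_CUBIC)
cv2.imwrite('pics/s9c.png',A)
E
```

```text
time: 18.62
ee_pos: [454.4, 19.8, 43.5]
tool_rot: [-90.0, -0.0, 180.0]
contact_force: [-0.1, -0.3, 0.3]
finger_gap: 0.688
time: 19.37
ee_pos: [454.4, 19.9, 43.9]
tool_rot: [-90.0, 0.0, 180.0]
contact_force: [-1.0, -0.0, 4.8]
finger_gap: 0.473
[454.40834592  19.87222514  43.94551737]
```

View pics/s9c.png

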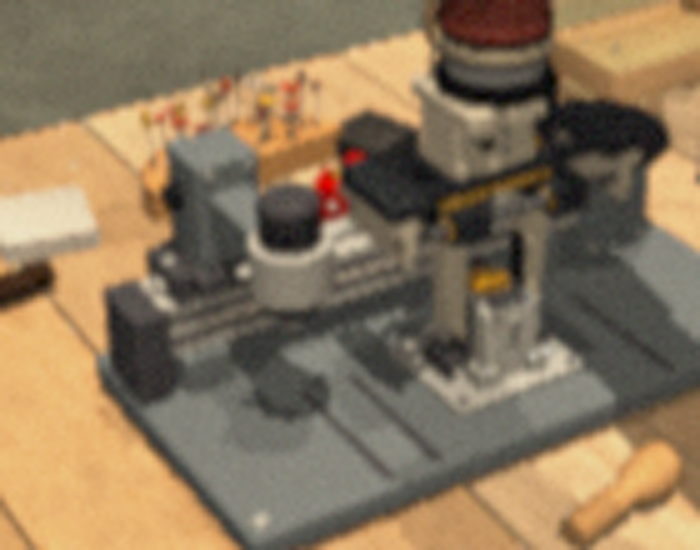

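The last picture shows the head against the left end block, at crop pixels (290,240). The fingers reach down both sides of the cassette, with the tip at (450,335) just above the post. I'll lift gently and watch the pull.

```bash
python3 -m pendant '[{"rot":[0,0,0],"dp":[0,-2,0],"fingers":30},{"rot":[0,0,0],"dp":[0,-2,0],"fingers":30},{"rot":[0,0,0],"dp":[0,-2,0],"fingers":30},{"rot":[0,0,0],"dp":[0,0,0],"fingers":30},{"rot":[0,0,0],"dp":[0,0,0],"fingers":30}]' && python3 -m pendant '[{"rot":[0,0,0],"dp":[0,-3,0],"fingers":30},{"rot":[0,0,0],"dp":[0,-3,0],"fingers":30},{"rot":[0,0,0],"dp":[0,-3,0],"fingers":30},{"rot":[0,0,0],"dp":[0,0,0],"fingers":30},{"rot":[0,0,0],"dp":[0,0,0],"fingers":30}]'
```

```text
time: 19.88
ee_pos: [454.3, 19.8, 49.5]
tool_rot: [-90.0, -0.0, 180.0]
contact_force: [-0.1, 0.5, -1.0]
finger_gap: 0.475
time: 20.3
ee_pos: [454.6, 19.8, 58.8]
tool_rot: [-90.0, 0.0, 180.0]
contact_force: [-0.2, 0.9, -1.8]
finger_gap: 0.477
```

The pull is about 2 N, which is just the cassette's weight, so the hooks are free. I'll lift on to about 63 mm.

```bash
python3 -m pendant '[{"rot":[0,0,0],"dp":[0,-4,0],"fingers":30},{"rot":[0,0,0],"dp":[0,-6,0],"fingers":30},{"rot":[0,0,0],"dp":[0,-7,0],"fingers":30},{"rot":[0,0,0],"dp":[0,-7,0],"fingers":30},{"rot":[0,0,0],"dp":[0,-7,0],"fingers":30},{"rot":[0,0,0],"dp":[0,-7,0],"fingers":30},{"rot":[0,0,0],"dp":[0,-6,0],"fingers":30},{"rot":[0,0,0],"dp":[0,-3,0],"fingers":30},{"rot":[0,0,0],"dp":[0,-1,0],"fingers":30},{"rot":[0,0,0],"dp":[0,0,0],"fingers":30},{"rot":[0,0,0],"dp":[0,0,0],"fingers":30},{"rot":[0,0,0],"dp":[0,0,0],"fingers":30},{"rot":[0,0,0],"dp":[0,0,0],"fingers":30},{"rot":[0,0,0],"dp":[0,0,0],"fingers":30},{"rot":[0,0,0],"dp":[0,0,0],"fingers":30}]'
python3 - <<'E'
from h import *
o=[]
b=save('side','s10');w=save('wrist','w10');a=cv2.imread('pics/side0.png');w9=cv2.imread('pics/w9.png');s9=cv2.imread('pics/s9.png')
T=a[168:192,238:258]
m=cv2.matchTemplate(b[130:250,180:290],T,cv2.TM_CCOEFF_NORMED);_,v,_,l=cv2.minMaxLoc(m);print('head',v,np.array(l)+[180,130]-[238,168])
# blank (brass) in side & wrist: hue mask
def br(i,y0,y1,x0,x1):
    h=cv2.cvtColor(i[y0:y1,x0:x1],cv2.COLOR_BGR2HSV);k=cv2.inRange(h,(15,140,60),(32,255,255));n,_,s,c=cv2.connectedComponentsWithStats(k);return [(s[j,4],(c[j]+[x0,y0]).round(1)) for j in range(1,n) if s[j,4]>12]
print('wrist',br(w9,120,260,180,340),br(w,120,260,180,340))
print('side',br(s9,170,230,250,290),br(b,150,230,250,290))
C=cam('side');print(proj('side',[455,19,93],C),proj('side',[455,19,154],C))
T=s9[207:224,262:276]; m=cv2.matchTemplate(b[150:250,240:300],T,cv2.TM_CCOEFF_NORMED);_,v,_,l=cv2.minMaxLoc(m);print('cassette shift',v,np.array(l)+[240,150]-[262,207])
E
```

```text
time: 21.55
ee_pos: [454.2, 19.8, 106.3]
tool_rot: [-90.0, -0.0, 180.0]
contact_force: [-0.3, 0.0, -2.0]
finger_gap: 0.475
head 0.8162930011749268 [-38  11]
wrist [(np.int32(1462), array([260.3, 247.4]))] [(np.int32(1469), array([260.2, 247.4]))]
side [(np.int32(63), array([268. , 187.5])), (np.int32(36), array([267.2, 205.7]))] [(np.int32(77), array([267.7, 170.2])), (np.int32(32), array([267.5, 189.2]))]
[267.29794954 205.10099478] [267.74628931 188.87442678]
cassette shift 0.8488389253616333 [  0 -16]
```

```bash
python3 -c "
from rig import r
print(r.job_done())"
```

```text
the job is handed in; nothing more can be done
None
```

I wound the head home by the crank, squeezed the cassette's catches and lifted it about 62 mm. I handed it in at about 21.6 s with the cassette held still. The interface reports no verdict, so the outcome rests on these checks.

**Last checks**
- **Head home:** the crank came up against the stop, with force rising to about 21 N. The head shows 38 px of movement in the side view, about 142 mm, and had not shifted after the lift.
- **Cassette held:** the opening stayed at about 44 mm, below the 46 mm of fully pressed catches, and the pull was about 2 N, just the cassette's weight.
- **Cassette raised:** the blank rose 16 px in the side view, as 61 mm of lift predicts. It kept its place in the wrist view, so it is upright and not slipping.

**What went wrong or disagreed**
- **Handle missed at first:** the first two tries closed on nothing. On the second try the fingertips came down on the handle's top, pressing with about 6 N. They seem to sit about 18 mm behind the reported TCP, not 14 mm ahead as stated. I worked about 30 mm lower after that, and both grips held.
- **Cameras:** the top and wrist cameras disagreed by about 5 mm in x at the wheel. The measured circle of the crank fell between them.
- **Opening:** 44 mm is about 2 mm under the stated size over the pressed catches. I put this down to give in the pads.
- **Not checked:** I did not measure the other things on the bench at the end, but the arm did not go near them at their height.

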